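# Clear the paint box, then hold its lid open

### The job

The wooden paint box in the middle of the table opens on the side away from you, and a few things are lying on its shut lid. Clear the lid first: put both marker pens in the long shallow tray and the roll of tape in the square bin. Then take the lid by its steel bar, lift it gently without letting it drop, and hold it open at 40 degrees from shut so that I can reach in from my side: finish while your gripper is still holding the lid there, and leave the brush pot, jars, glue bottle, eraser and bowl around it where they are.

Things in the scene. Friction and masses are not known exactly. Their poses are not given: they have to be found in the camera images.
- box: wooden paint box, 200 mm deep (x) by 340 mm wide (y) by 85 mm high, fixed to the table, with an 8 mm lid of the same outline on top (the shut lid's upper face is 93.5 mm above the table). Origin: centre of its underside; +x points roughly away from the robot (within 0.25 rad), to the side that opens. Three slots on the lid, about 100 mm apart along y, on its robot-side part (30 mm to the robot's side of the middle), hold the two markers and the tape in any order
- lid (a joint): the box's lid, 0.32 kg as a rule: 0 shut, grows as it opens, radians; 40 degrees is 0.698; it stops at 1.3. The hinge runs along the rim on the robot's side (the box's -x rim), so that the far edge rises and comes back towards the robot. The hinge is almost free: let go, the lid falls shut from any angle; held by the bar at 40 degrees it weighs about 1.5 N
- lid_hinge (a point): on the hinge line, at the middle of its width: 100 mm from the box's origin along -x and 85.5 mm up. Its axes turn with the lid: x from the hinge to the free edge, y along the hinge, z out of the lid's upper face
- lid_handle (a point): middle of the lid's steel bar handle: a round bar 11 mm thick and 120 mm long along y, its axis 35 mm above the lid's upper face and 30 mm inside the free edge (from the hinge: 170 mm along the lid's x, 43 mm along its z), on two 8 mm posts 51 mm to either side of the middle. Being round, it can turn between gripped fingers, so the gripper need not tilt with the lid. Axes as lid_hinge
- marker_a: chunky flat-sided marker pen, 120 mm long (x), 26 mm wide (y), 18 mm high, white body with a black cap at its +x end, 30 g, one of the two; starts lying flat on the box's lid, its length roughly along the box's x (up to 0.5 rad off). Origin: centre of its underside, at the middle of its length
- marker_b: chunky flat-sided marker pen, 120 mm long (x), 26 mm wide (y), 18 mm high, white body with a black cap at its +x end, 30 g, the other of the two; starts lying flat on the box's lid, its length roughly along the box's x (up to 0.5 rad off). Origin: centre of its underside, at the middle of its length
- tape: roll of paper tape lying flat on the box's lid: a ring 52 mm across outside, 32 mm inside, 24 mm high, 40 g. Origin: centre of its underside, z its axis
- long_tray: white open tray for the markers, 210 mm (x) by 130 mm (y) outside, 25 mm high, walls and floor 4 mm; its length points roughly away from the robot. Fixed to the table, as likely left as right of the box. Origin: centre of its underside
- square_bin: white open square bin for the tape, 130 x 130 mm outside, 55 mm high, walls and floor 4 mm. Fixed to the table, as likely left as right of the box. Origin: centre of its underside
- brush_jar: white ceramic pot 72 mm across and 100 mm high with five paint brushes standing in it (to about 190 mm); loose, to be left alone. Origin: centre of its underside
- glue_bottle: white glue bottle 50 mm across, 130 mm high; loose, to be left alone. Origin: centre of its underside
- paint_jar: small clear jar with a black cap, 48 mm across, 55 mm high; loose, to be left alone. Origin: centre of its underside
- ink_jar: small white jar with a steel cap, 48 mm across, 55 mm high; loose, to be left alone. Origin: centre of its underside
- eraser: white eraser 50 x 26 x 14 mm lying on the table, off the box's far left corner; loose, to be left alone. Origin: centre of its underside
- bowl: white ceramic bowl 120 mm across, 50 mm high, beyond the box; loose, to be left alone. Origin: centre of its underside

How it is judged (in metres and radians):
On the way:
1. both markers lie in the long tray and the tape in the square bin, let go, the lid still shut (x of marker_a in the frame of long_tray between -0.1 and 0.1 m and y of marker_a in the frame of long_tray between -0.061 and 0.061 m and z of each of marker_a, marker_b in the frame of long_tray below 0.022 m and x of marker_b in the frame of long_tray between -0.1 and 0.1 m and y of marker_b in the frame of long_tray between -0.061 and 0.061 m and x of tape in the frame of square_bin between -0.06 and 0.06 m and y of tape in the frame of square_bin between -0.06 and 0.06 m and z of tape in the frame of square_bin below 0.045 m and contact force between the fingers and marker_a below 0.1 N and contact force between the fingers and marker_b below 0.1 N and contact force between the fingers and tape below 0.1 N and value of joint lid below 0.06 rad), for 0.2 s.
At the end, for the whole second after the job is handed in: Both markers lie inside the long tray and the tape inside the square bin, at rest; the lid stands still at 40 degrees, give or take 5, held by the gripper's fingers and by nothing else (x of marker_a in the frame of long_tray between -0.1 and 0.1 m and y of marker_a in the frame of long_tray between -0.061 and 0.061 m and z of each of marker_a, marker_b in the frame of long_tray below 0.022 m and x of marker_b in the frame of long_tray between -0.1 and 0.1 m and y of marker_b in the frame of long_tray between -0.061 and 0.061 m and x of tape in the frame of square_bin between -0.06 and 0.06 m and y of tape in the frame of square_bin between -0.06 and 0.06 m and z of tape in the frame of square_bin below 0.045 m and linear speed of each of marker_a, marker_b, tape below 0.05 m/s and value of joint lid between 0.611 and 0.785 rad and velocity of joint lid between -0.1 and 0.1 rad/s and contact force between the fingers and lid above 0.3 N and contact force between lid and marker_a below 0.05 N and contact force between lid and marker_b below 0.05 N and contact force between lid and tape below 0.05 N and contact force between lid and brush_jar below 0.05 N and contact force between lid and glue_bottle below 0.05 N and contact force between lid and paint_jar below 0.05 N and contact force between lid and ink_jar below 0.05 N and contact force between lid and eraser below 0.05 N and contact force between lid and bowl below 0.05 N); the arm keeps its last pose, push and grip.
It fails at once if the lid drops (closes faster than 1.2 rad/s) (velocity of joint lid below -1.2 rad/s).
It fails at once if one of the things to be left alone is moved by more than 30 mm (distance of any of brush_jar, glue_bottle, paint_jar, ink_jar, eraser, bowl from where it was at the start of the episode above 0.03 m).
It also fails if it takes over 72 s, if anything falls off the work surface, if the arm or the gripper's body presses on something with over 40 N, if the wrist force passes 120 N, or if a joint passes its speed limit or range.

### The arm

A 6-joint arm with a two-finger parallel gripper is mounted at the origin on the work surface. World frame = base frame: x ahead of the robot, y to its left, z up, the work surface at z = 0. Lengths are in mm, angles in rad, forces in N, time in s.
With the tool pointing down it reaches from about 350 to 925 mm from the base axis. Payload 6.4 kg.
Tool frame: the origin (TCP) lies on the centre line of the jaws, within the pads' length; the fingertips stand 19 mm ahead of it and the grasp point (between the pads) is the TCP; z points along the fingers, y is the line along which they close (so a half turn about z gives the same grasp; the last joint's range is limited). The gripper opens to 85 mm and grips with 20 to 120 N. Pads are 22 mm wide; open, the fingers measure 114 mm over their backs; the gripper's body (76 mm by 85 mm) begins 54 mm behind the grasp point. The pads swing forward as they close: fully open they stand 13 mm farther back than shut.
Start: joints at [1.025, 0.245, 1.558, -0, 1.339, -0.174], TCP at [236.138, 605.601, 250.29] pointing down, gripper open.
Joint ranges: [-3.13, 3.13], [-1.02, 2.26], [0.13, 2.54], [-0.95, 4.09], [0.21, 2.88], [-2.74, 2.74]. Speed limits (rad/s): [2.57, 2.57, 3.14, 3.14, 3.14, 3.14].

### API

Orientations are given as a unit quaternion [x, y, z, w].
In Python, from cell import bot gives the robot as it stands.
- The arm moves only by the tool carry_out, never from a script. Its arguments are lists of equal length, an entry for each row: "grip": the gripper command: -1 is shut, 1 is fully open, values between are in proportion; "offset": the shift along the tool's x, y, z in cm, a list of three; "spin": the turn about the tool's z in rad. In form: {"grip": [grip, ...], "offset": [[tx, ty, tz], ...], "spin": [spin, ...]}. A call has 1 to 20 rows; each row shifts and turns the commanded pose from where the row before left it, along the tool's axes as they then stand; what a row does not reach is not made up. A row lasts 1/10 s, in which the tool goes at most 50 mm and 8.59 degrees, less where a joint would pass 70% of its speed; a pose out of reach is approached as far as the arm can. A call with a gripper value outside its range is refused whole. The fingers move at their own pace and stop on an object; "newtons" is the grip in N (left out, the last holds). Time passes only in rows, so rows that do not move let the fingers close. It gives the time, the measured TCP pose, the force, the opening and the grip force at its end, in the units of the state.
- bot.read_state(): the state, without advancing time (a new reading comes with each control period).
- bot.get_image(name): name is "side" or "top" or "wrist"; returns a dict with "frame" (420x560x3 uint8, red, green, blue), "fx", "fy", "cx", "cy" (pixels), "xyz" and "attitude" of the camera in the world; the wrist camera has in their place "hand_eye" (4x4, takes a point from camera to tool coordinates, whose origin is the TCP and whose axes are the flange's). Camera axes: x right, y up, looking along -z (the intrinsics and any distortion apply to the point x, -y, -z); pixel columns grow to the right and rows downward; lengths in mm; the calibration is good to about 2 mm. A picture is of the moment at which its call begins: read the wrist's pose just before it. There is no depth.
- bot.job_done(): hands the job in; it is judged then, once.
The state is a dict: "time": time; "joint_pos": joint angles; "qvel": joint speeds; "joint_efforts": joint torques, N m; "tool_pos": TCP position; "orientation": TCP orientation; "contact_force": force on the tool from outside, world axes, zero at the start; "ft_torque": the same for the moment, N m; "opening": finger opening in mm; "grip_force": force on a finger pad.
Only numpy, scipy, OpenCV 4.12 (cv2) and the standard library are available. Lean on these libraries where they do the work, as an engineer would, in place of code of your own. Each camera call takes 0.05 s, during which the arm holds its last target. There are 200 camera calls.

## Working session

There is one attempt and no reset: what is moved stays moved. The work goes in short steps, Python scripts to look and compute and a tool call to move; the robot and the scene stay as the last step left them, time stands still between calls to the robot, and variables do not carry over. Pictures are saved under pics/ and viewed, at most 10 in all, crops included, and the job is handed in when it is done.

Besides the shell and the picture viewer there is one more tool, called as name([rows], argument=value, ...), one row to a line, values as JSON. carry_out: Moves the arm, as the interface text tells. Its arguments: {"type":"object","properties":{"grip":{"type":"array"},"offset":{"type":"array"},"spin":{"type":"array"},"newtons":{"type":"number"}},"required":["grip","offset","spin"]}

```bash
mkdir -p pics; ls; python3 - <<'E'
from cell import bot
import cv2,pickle
s=bot.read_state();print(s)
d={}
for n in("top","side"):
    im=bot.get_image(n);d[n]=im;print(n,{k:v for k,v in im.items() if k!="frame"})
    cv2.imwrite(f"pics/{n}0.png",im["frame"][:,:,::-1])
pickle.dump(d,open("d0.pkl","wb"))
E
```

```text
pics
{'time': 0.0, 'joint_pos': array([ 1.02494730e+00,  2.45811052e-01,  1.55906840e+00, -1.13359288e-05,
        1.33866073e+00, -1.74123142e-01]), 'qvel': array([ 3.80391769e-04,  2.82208003e-04,  4.38312699e-05, -6.27007949e-04,
       -6.78090294e-04, -1.77989794e-04]), 'joint_efforts': array([-5.98767474e-04, -4.29518545e+01, -3.26125896e+01, -1.91202876e-04,
        5.43853457e-03,  6.98750966e-06]), 'tool_pos': array([235.82427724, 605.13721254, 249.15296796]), 'orientation': array([ 1.84793307e-01,  9.82776926e-01, -9.13293571e-04, -3.37859443e-04]), 'contact_force': array([ 0.40286164,  0.28401478, -0.07795448]), 'ft_torque': array([ 0.06746692, -0.03881363,  0.04137321]), 'grip_force': 0.0, 'opening': 85.49786085632553}
top {'fx': 481.8366393386838, 'fy': 481.8366393386838, 'cx': 279.9031210330647, 'cy': 209.7504195902368, 'xyz': array([ 462.69636204,   -6.46817469, 1252.64230546]), 'attitude': array([ 0.04840248, -0.04144857, -0.70292689,  0.70840173])}
side {'fx': 474.9069793788482, 'fy': 474.9069793788482, 'cx': 275.84703014920245, 'cy': 206.1749248173776, 'xyz': array([ 232.49349842, -785.34813875,  982.13230104]), 'attitude': array([ 0.36886964, -0.07966185, -0.22055424,  0.8994137 ])}
```

View pics/top0.png

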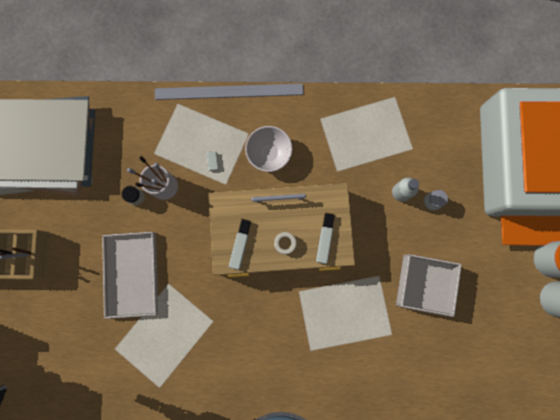

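View pics/side0.png

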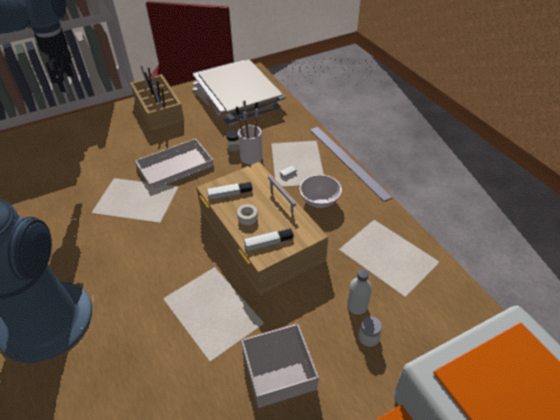

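The top view shows the tray at left (130,275), the bin at right (430,287), markers near (240,245) and (326,238), the tape at (285,243) and the bar from (252,199) to (305,197). The side view agrees. Next I'll measure these.

```bash
cat > h.py <<'E'
import numpy as np,cv2
from scipy.spatial.transform import Rotation as R
def ray(im,uv):
    u,v=uv
    d=np.array([(u-im["cx"])/im["fx"],-(v-im["cy"])/im["fy"],-1.])
    return np.array(im["xyz"]),R.from_quat(im["attitude"]).apply(d)
def onz(im,uv,z):
    o,d=ray(im,uv);return o+d*(z-o[2])/d[2]
def proj(im,p):
    q=R.from_quat(im["attitude"]).inv().apply(np.array(p)-im["xyz"])
    return im["cx"]-im["fx"]*q[0]/q[2],im["cy"]+im["fy"]*q[1]/q[2]
def mask(im,lo=100,sat=45):
    h=cv2.cvtColor(im["frame"],cv2.COLOR_RGB2HSV);return ((h[...,1]<sat)&(h[...,2]>lo)).astype(np.uint8)*255
def wristpose(im,s):
    T=np.eye(4);T[:3,:3]=R.from_quat(s["orientation"]).as_matrix();T[:3,3]=s["tool_pos"]
    C=T@im["hand_eye"];im["xyz"]=C[:3,3];im["attitude"]=R.from_matrix(C[:3,:3]).as_quat();return im
E
python3 - <<'E'
import pickle;from h import *
d=pickle.load(open("d0.pkl","rb"));t=d["top"]
m=mask(t)
def comps(m,im,z,win,mina=30):
    x0,y0,x1,y1=win;w=np.zeros_like(m);w[y0:y1,x0:x1]=m[y0:y1,x0:x1]
    for c in cv2.findContours(w,cv2.RETR_EXTERNAL,cv2.CHAIN_APPROX_NONE)[0]:
        if cv2.contourArea(c)<mina: continue
        b=cv2.boxPoints(cv2.minAreaRect(c)); P=np.array([onz(im,p,z)[:2] for p in b])
        e=[np.linalg.norm(P[1]-P[0]),np.linalg.norm(P[2]-P[1])]
        print(win,cv2.contourArea(c),"ctr",P.mean(0).round(1),"sides",np.round(e,1),"corners",P.round(0).tolist())
comps(m,t,111.5,(215,210,345,272))
comps(m,t,25,(95,225,165,325)); comps(m,t,55,(390,245,470,325))
for n,p in {"lid0":(209,195),"lid1":(347,184),"lid2":(355,265),"lid3":(212,274)}.items(): print(n,onz(t,p,93.5).round(0))
for n,p in {"h0":(252,199),"h1":(305,197)}.items(): print(n,onz(t,p,128.5).round(0))
for n,p in {"capL":(245,221),"capR":(329,215)}.items(): print(n,onz(t,p,111.5).round(0))
for n,p,z in (("pot",(160,180),100),("black",(131,195),55),("glue",(408,186),130),("ink",(437,198),55),("bowl",(269,147),50),("eraser",(213,160),14)): print(n,onz(t,p,z).round(0))
crop=cv2.resize(t["frame"][170:290,195:365],None,fx=4.5,fy=4.5,interpolation=cv2.INTER_CUBIC)
cv2.imwrite("pics/crop0.png",crop[:,:,::-1])
E
```

```text
(215, 210, 345, 272) 349.5 ctr [510.3 104.9] sides [85. 26.] corners [[472.0, 127.0], [555.0, 108.0], [549.0, 83.0], [466.0, 102.0]]
(215, 210, 345, 272) 342.0 ctr [530.5  -6.1] sides [49.8 49.7] corners [[555.0, 19.0], [556.0, -31.0], [506.0, -31.0], [506.0, 18.0]]
(215, 210, 345, 272) 362.5 ctr [526.  -99.1] sides [84.8 26.9] corners [[486.0, -79.0], [570.0, -93.0], [566.0, -119.0], [482.0, -105.0]]
(95, 225, 165, 325) 152.0 ctr [338.  330.2] sides [72.8 17.2] corners [[346.0, 367.0], [347.0, 294.0], [330.0, 293.0], [329.0, 366.0]]
(95, 225, 165, 325) 31.0 ctr [451.4 451.9] sides [  2.6 118.2] corners [[510.0, 456.0], [510.0, 454.0], [392.0, 447.0], [392.0, 450.0]]
(95, 225, 165, 325) 2963.5 ctr [452.5 387.1] sides [131.5 212.8] corners [[557.0, 460.0], [560.0, 328.0], [348.0, 316.0], [345.0, 445.0]]
(390, 245, 470, 325) 3041.5 ctr [ 433.5 -359.9] sides [131.  147.9] corners [[382.0, -274.0], [510.0, -301.0], [484.0, -447.0], [357.0, -418.0]]
lid0 [646. 179.  94.]
lid1 [ 675. -158.   94.]
lid2 [ 479. -175.   94.]
lid3 [455. 166.  94.]
h0 [631.  71. 128.]
h1 [637. -54. 128.]
capL [581.  88. 112.]
capR [ 597. -112.  112.]
pot [681. 298. 100.]
black [651. 382.  55.]
glue [ 665. -296.  130.]
ink [ 648. -387.   55.]
bowl [778.  35.  50.]
eraser [752. 183.  14.]
```

View pics/crop0.png

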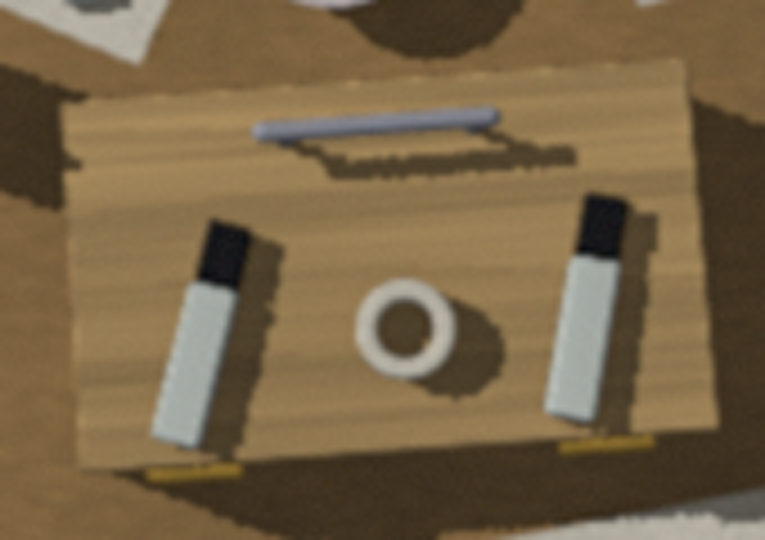

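The crop shows the markers with caps at (228,250) and (602,225), the tape at (405,328), and the bar from (255,131) to (497,116).
- **Left marker:** about (527,101), yaw -0.22.
- **Right marker:** about (543,-102), yaw -0.165.
- **Tape:** about (530,-6).
- **Box:** centre about (564,3), yaw about 0.07.
- **Bar:** about (634,8).
- **Tray:** about (452,387), yaw 0.06.
- **Bin:** about (431,-368).

The sizes match those given, so I'll set out for the left marker.

carry_out([
  [0, 0, 0],
  [-2.64, -2.85, 0],
  [-2.64, -2.85, 0],
  [-2.64, -2.85, 0],
  [-2.64, -2.85, 0],
  [-2.64, -2.85, 0],
  [-2.64, -2.85, 0],
  [-2.64, -2.85, 0],
  [-2.64, -2.85, 0],
  [-2.64, -2.85, 0],
  [-2.64, -2.85, 0],
  [-2.64, -2.85, 0],
  [-2.64, -2.85, 0],
  [-2.64, -2.85, 0],
  [-2.64, -2.85, 0],
  [-2.64, -2.85, 0],
  [0, 0, 0],
  [0, 0, 0],
], grip=[0.1, 0.1, 0.1, 0.1, 0.1, 0.1, 0.1, 0.1, 0.1, 0.1, 0.1, 0.1, 0.1, 0.1, 0.1, 0.1, 0.1, 0.1], spin=[-0.147, 0, 0, 0, 0, 0, 0, 0, 0, 0, 0, 0, 0, 0, 0, 0, 0, 0], newtons=30)

```text
time: 1.9
tool_pos: [526.7, 100.1, 249.7]
orientation: [0.113, 0.994, 0.0, -0.001]
contact_force: [0.0, 0.1, -0.2]
opening: 47.4
grip_force: 0.0
```

```bash
cat >> h.py <<'E'
def go(s,xyz,th=None):
    Rm=R.from_quat(s["orientation"]);o=Rm.inv().apply(np.array(xyz)-s["tool_pos"])/10
    y=Rm.apply([0,1,0]);t=np.arctan2(y[1],y[0])
    sp=None if th is None else round(t-th,3)
    if th is not None:  # offset in the axes after the spin
        o=(Rm*R.from_euler("z",sp)).inv().apply(np.array(xyz)-s["tool_pos"])/10
    print("t",round(s["time"],2),"at",np.round(s["tool_pos"],1),"th",round(t,3),"spin",sp,"offset cm after spin",o.round(2),"open",round(s["opening"],1),"F",np.round(s["contact_force"],1),"grip",round(s["grip_force"],1))
E
python3 - <<'E'
from h import *;from cell import bot
s=bot.read_state();im=wristpose(bot.get_image("wrist"),s)
cv2.imwrite("pics/w1.png",im["frame"][:,:,::-1]);np.save("w1.npy",im,allow_pickle=True)
go(s,(527.5,101,115),np.pi/2-.225)
m=mask(im)
for c in cv2.findContours(m,cv2.RETR_EXTERNAL,cv2.CHAIN_APPROX_NONE)[0]:
    if cv2.contourArea(c)<300: continue
    P=np.array([onz(im,p,111.5)[:2] for p in cv2.boxPoints(cv2.minAreaRect(c))])
    print(cv2.contourArea(c),P.mean(0).round(1),np.linalg.norm(P[1]-P[0]).round(1),np.linalg.norm(P[2]-P[1]).round(1),P.round(0).tolist())
E
```

```text
t 1.9 at [526.7 100.1 249.7] th 1.344 spin -0.001 offset cm after spin [-0.07  0.1  13.47] open 47.4 F [ 0.   0.1 -0.2] grip 0.0
310.5 [797.7 198.5] 35.6 21.6 [[788.0, 180.0], [786.0, 216.0], [808.0, 217.0], [809.0, 181.0]]
1510.5 [719.7 -94.2] 114.9 32.4 [[742.0, -146.0], [667.0, -58.0], [696.0, -42.0], [774.0, -130.0]]
306.5 [737.  182.5] 26.1 30.2 [[744.0, 165.0], [718.0, 172.0], [730.0, 199.0], [756.0, 194.0]]
1115.0 [680.  61.] 78.0 30.3 [[660.0, 25.0], [670.0, 102.0], [700.0, 98.0], [690.0, 19.0]]
1606.5 [ 627.1 -212.4] 100.3 31.6 [[635.0, -261.0], [587.0, -173.0], [617.0, -163.0], [669.0, -253.0]]
412.0 [648.9  40.4] 65.4 12.0 [[647.0, 8.0], [639.0, 73.0], [651.0, 73.0], [659.0, 8.0]]
1806.0 [662.3 258. ] 139.3 104.3 [[637.0, 174.0], [585.0, 303.0], [680.0, 346.0], [746.0, 209.0]]
2823.0 [526.  -93.4] 35.7 87.6 [[483.0, -103.0], [482.0, -68.0], [569.0, -82.0], [570.0, -121.0]]
2538.0 [528.9  -3.8] 58.9 50.3 [[521.0, -41.0], [491.0, 10.0], [536.0, 34.0], [568.0, -18.0]]
2458.5 [510.5 105.9] 25.1 84.2 [[467.0, 103.0], [472.0, 127.0], [555.0, 110.0], [548.0, 83.0]]
12058.5 [470.4 309.7] 67.9 136.9 [[399.0, 268.0], [407.0, 335.0], [542.0, 357.0], [534.0, 279.0]]
4267.0 [390. 215.] 40.8 96.6 [[374.0, 161.0], [345.0, 190.0], [404.0, 267.0], [437.0, 241.0]]
16563.5 [386.8 -71.3] 128.9 104.0 [[343.0, -140.0], [323.0, -12.0], [425.0, 5.0], [456.0, -138.0]]
```

View pics/w1.png

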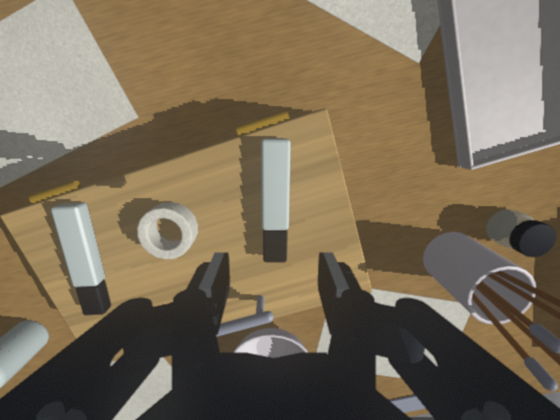

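The wrist view shows the marker at (275,200), centred between the fingers (midpoint about column 274). The other marker, the tape and the tray also agree with the top view. I'll descend and grip.

carry_out([
  [-0.07, 0.1, 2.5],
  [0, 0, 3],
  [0, 0, 3],
  [0, 0, 3],
  [0, 0, 1.95],
  [0, 0, 0],
  [0, 0, 0],
  [0, 0, 0],
  [0, 0, 0],
  [0, 0, 0],
  [0, 0, 0],
], grip=[0.1, 0.1, 0.1, 0.1, 0.1, 0.1, -1, -1, -1, -1, -1], spin=[0, 0, 0, 0, 0, 0, 0, 0, 0, 0, 0], newtons=30)

```text
time: 3.05
tool_pos: [528.7, 101.6, 117.2]
orientation: [0.112, 0.994, 0.0, 0.001]
contact_force: [-0.9, 0.9, 6.2]
opening: 25.3
grip_force: 33.1
```

carry_out([
  [0, 0, -1],
  [0, 0, -3],
  [0, 0, -3],
  [0, 0, -2],
  [0, 0, 0],
  [0, 0, 0],
], grip=[-1, -1, -1, -1, -1, -1], spin=[0, 0, -0.1, -0.146, -0.04, 0])

```text
time: 3.65
tool_pos: [528.1, 101.3, 207.0]
orientation: [-0.03, 1.0, -0.0, 0.001]
contact_force: [0.6, 0.2, -1.7]
opening: 25.4
grip_force: 32.3
```

```bash
python3 - <<'E'
from h import *;from cell import bot
s=bot.read_state();go(s,(454,411,28),np.pi/2+.06)
E
```

```text
t 3.65 at [528.1 101.3 207. ] th 1.632 spin 0.001 offset cm after spin [ 5.58 31.36 17.88] open 25.4 F [ 0.6  0.2 -1.7] grip 32.3
```

carry_out([
  [0.735, 3.92, 0],
  [0.735, 3.92, 0],
  [0.735, 3.92, 0],
  [0.735, 3.92, 0],
  [0.735, 3.92, 0],
  [0.735, 3.92, 0],
  [0.735, 3.92, 0],
  [0.735, 3.92, 0],
  [0, 0, 0],
  [0, 0, 0],
], grip=[-1, -1, -1, -1, -1, -1, -1, -1, -1, -1], spin=[0, 0, 0, 0, 0, 0, 0, 0, 0, 0])

```text
time: 4.65
tool_pos: [449.2, 411.0, 204.9]
orientation: [-0.031, 1.0, -0.001, -0.001]
contact_force: [-0.2, -0.4, -0.2]
opening: 25.3
grip_force: 32.3
```

```bash
python3 - <<'E'
from h import *;from cell import bot
s=bot.read_state();im=wristpose(bot.get_image("wrist"),s);np.save("w2.npy",im,allow_pickle=True)
go(s,(451,411,30),np.pi/2+.06)
f=im["frame"].copy()
a=.06;c=np.array([452.5,387]);
for z,col,hx,hy in((25,(255,0,0),105,65),(4,(0,255,0),101,61)):
    q=[proj(im,[*(c+[x*np.cos(a)-y*np.sin(a),x*np.sin(a)+y*np.cos(a)]),z]) for x,y in((-hx,-hy),(hx,-hy),(hx,hy),(-hx,hy))]
    cv2.polylines(f,[np.int32(q)],True,col,1)
cv2.imwrite("pics/w2.png",f[:,:,::-1])
E
```

```text
t 4.65 at [449.2 411.  204.9] th 1.633 spin 0.002 offset cm after spin [-2.100e-01  1.000e-02  1.749e+01] open 25.3 F [-0.2 -0.4 -0.2] grip 32.3
```

View pics/w2.png

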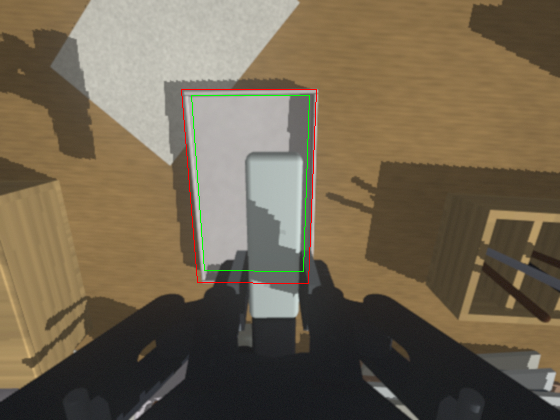

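The outlined tray (red at the rim, corners (182,91), (317,91), (310,282), (198,282)) matches the picture within about 2 mm, and the held marker is parallel to it. I'll lower it and release.

carry_out([
  [-0.2, 0, 3],
  [0, 0, 3],
  [0, 0, 3],
  [0, 0, 3],
  [0, 0, 3],
  [0, 0, 2.3],
  [0, 0, 0],
  [0, 0, 0],
  [0, 0, 0],
  [0, 0, 0],
  [0, 0, 0],
  [0, 0, 0],
], grip=[-1, -1, -1, -1, -1, -1, -1, -1, -0.18, -0.18, -0.18, -0.18], spin=[0, 0, 0, 0, 0, 0, 0, 0, 0, 0, 0, 0])

```text
time: 5.9
tool_pos: [452.2, 411.1, 33.5]
orientation: [-0.031, 1.0, 0.0, 0.0]
contact_force: [-0.1, -0.4, -0.7]
opening: 35.0
grip_force: 0.0
```

carry_out([
  [0, 0, -1],
  [0, 0, -4],
  [0, 0, -4],
  [0, 0, -4],
  [0, 0, -4],
  [0, 0, -2],
  [0, 0, 0],
  [0, 0, 0],
], grip=[-0.18, -0.18, -0.18, -0.18, -0.18, -0.18, 0.1, 0.1], spin=[0, 0, 0, 0, 0, 0, 0.13, 0.097])

```text
time: 6.7
tool_pos: [452.3, 411.3, 225.2]
orientation: [0.085, 0.996, 0.001, 0.001]
contact_force: [-0.3, -0.7, 0.0]
opening: 47.0
grip_force: 0.0
```

```bash
python3 - <<'E'
from h import *;from cell import bot
s=bot.read_state();go(s,(543,-102,200),np.pi/2-.165);go(s,(543,-102,118),np.pi/2-.165)
im=bot.get_image("top");cv2.imwrite("pics/top1.png",cv2.resize(im["frame"][200:340,90:250],None,fx=3,fy=3)[:,:,::-1])
E
```

```text
t 6.7 at [452.3 411.3 225.2] th 1.401 spin -0.005 offset cm after spin [-17.37 -49.15   2.45] open 47.0 F [-0.3 -0.7  0. ] grip 0.0
t 6.7 at [452.3 411.3 225.2] th 1.401 spin -0.005 offset cm after spin [-17.35 -49.17  10.65] open 47.0 F [-0.3 -0.7  0. ] grip 0.0
```

View pics/top1.png

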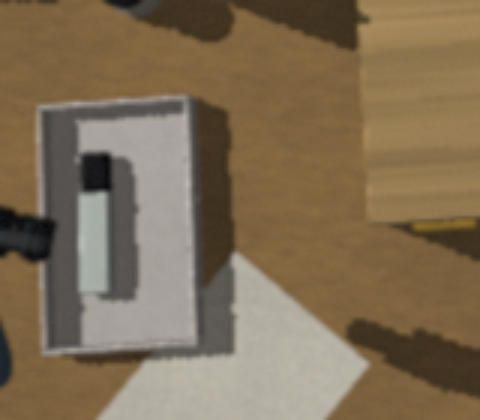

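The first marker lies flat in the tray at (95,225), along its left half. Next is the right marker.

carry_out([
  [-1.336, -3.78, 0],
  [-1.336, -3.78, 0],
  [-1.336, -3.78, 0],
  [-1.336, -3.78, 0],
  [-1.336, -3.78, 0],
  [-1.336, -3.78, 0],
  [-1.336, -3.78, 0],
  [-1.336, -3.78, 0],
  [-1.336, -3.78, 0],
  [-1.336, -3.78, 0],
  [-1.336, -3.78, 0],
  [-1.336, -3.78, 0],
  [-1.336, -3.78, 0],
  [0, 0, 0],
  [0, 0, 0],
], grip=[0.1, 0.1, 0.1, 0.1, 0.1, 0.1, 0.1, 0.1, 0.1, 0.1, 0.1, 0.1, 0.1, 0.1, 0.1], spin=[0, 0, 0, 0, 0, 0, 0, 0, 0, 0, 0, 0, 0, 0, 0])

```text
time: 8.25
tool_pos: [542.0, -102.8, 223.0]
orientation: [0.083, 0.997, 0.0, -0.0]
contact_force: [-1.2, 0.1, 0.2]
opening: 47.1
grip_force: 0.0
```

```bash
python3 - <<'E'
from h import *;from cell import bot
s=bot.read_state();im=wristpose(bot.get_image("wrist"),s)
go(s,(543,-102,118),np.pi/2-.165)
for c in cv2.findContours(mask(im),cv2.RETR_EXTERNAL,cv2.CHAIN_APPROX_NONE)[0]:
    if cv2.contourArea(c)<1000: continue
    P=np.array([onz(im,p,111.5)[:2] for p in cv2.boxPoints(cv2.minAreaRect(c))])
    if abs(P.mean(0)-[526,-99]).max()<40: print(P.mean(0).round(1),P.round(0).tolist())
E
```

```text
t 8.25 at [ 542.  -102.8  223. ] th 1.405 spin -0.001 offset cm after spin [-0.09  0.09 10.5 ] open 47.1 F [-1.2  0.1  0.2] grip 0.0
[525.5 -98.6] [[565.0, -119.0], [482.0, -104.0], [486.0, -79.0], [569.0, -92.0]]
```

carry_out([
  [-0.1, 0.1, 3],
  [0, 0, 3],
  [0, 0, 3],
  [0, 0, 1.5],
  [0, 0, 0],
  [0, 0, 0],
  [0, 0, 0],
  [0, 0, 0],
  [0, 0, 0],
  [0, 0, -1],
  [0, 0, -4],
  [0, 0, -4],
  [0, 0, -0.5],
  [0, 0, 0],
  [0, 0, 0],
], grip=[0.1, 0.1, 0.1, 0.1, 0.1, -1, -1, -1, -1, -1, -1, -1, -1, -1, -1], spin=[0, 0, 0, 0, 0, 0, 0, 0, 0, 0, 0, -0.1, -0.126, 0, 0])

```text
time: 9.8
tool_pos: [542.7, -101.4, 212.2]
orientation: [-0.029, 1.0, 0.0, -0.001]
contact_force: [-0.1, -0.2, 0.4]
opening: 25.0
grip_force: 31.1
```

```bash
python3 - <<'E'
from h import *;from cell import bot
s=bot.read_state();go(s,(454,362.5,31),np.pi/2+.06)
E
```

```text
t 9.8 at [ 542.7 -101.4  212.2] th 1.628 spin -0.002 offset cm after spin [ 6.07 46.83 18.15] open 25.0 F [-0.1 -0.2  0.4] grip 31.1
```

carry_out([
  [0.506, 3.9, 0],
  [0.506, 3.9, 0],
  [0.506, 3.9, 0],
  [0.506, 3.9, 0],
  [0.506, 3.9, 0],
  [0.506, 3.9, 0],
  [0.506, 3.9, 0],
  [0.506, 3.9, 0],
  [0.506, 3.9, 0],
  [0.506, 3.9, 0],
  [0.506, 3.9, 0],
  [0.506, 3.9, 0],
  [0, 0, 0],
  [0, 0, 0],
], grip=[-1, -1, -1, -1, -1, -1, -1, -1, -1, -1, -1, -1, -1, -1], spin=[0, 0, 0, 0, 0, 0, 0, 0, 0, 0, 0, 0, 0, 0])

```text
time: 11.2
tool_pos: [453.4, 362.0, 211.0]
orientation: [-0.03, 1.0, -0.001, -0.001]
contact_force: [0.3, 0.1, 0.1]
opening: 25.0
grip_force: 31.1
```

carry_out([
  [-0.05, 0.05, 3],
  [0, 0, 3],
  [0, 0, 3],
  [0, 0, 3],
  [0, 0, 3],
  [0, 0, 2.7],
  [0, 0, 0],
  [0, 0, 0],
  [0, 0, 0],
  [0, 0, 0],
  [0, 0, 0],
  [0, 0, -1],
  [0, 0, -4],
  [0, 0, -4],
  [0, 0, -4],
  [0, 0, -4],
  [0, 0, -1.5],
  [0, 0, 0],
  [0, 0, 0],
], grip=[-1, -1, -1, -1, -1, -1, -1, -1, -0.18, -0.18, -0.18, -0.18, -0.18, -0.18, -0.18, -0.18, -0.18, 0.7, 0.7], spin=[0, 0, 0, 0, 0, 0, 0, 0, 0, 0, 0, 0, 0, 0, 0, 0, 0, 0, 0])

```text
time: 13.1
tool_pos: [454.2, 362.1, 219.5]
orientation: [-0.03, 1.0, -0.0, -0.001]
contact_force: [0.6, 0.6, 0.3]
opening: 63.0
grip_force: 0.0
```

```bash
python3 - <<'E'
from h import *;from cell import bot
s=bot.read_state();go(s,(530.5,-6,200))
im=bot.get_image("top");cv2.imwrite("pics/top2.png",cv2.resize(im["frame"][170:340,90:370],None,fx=2.5,fy=2.5)[:,:,::-1])
E
```

```text
t 13.1 at [454.2 362.1 219.5] th 1.631 spin None offset cm after spin [ -5.4  -37.2    1.97] open 63.0 F [0.6 0.6 0.3] grip 0.0
```

View pics/top2.png

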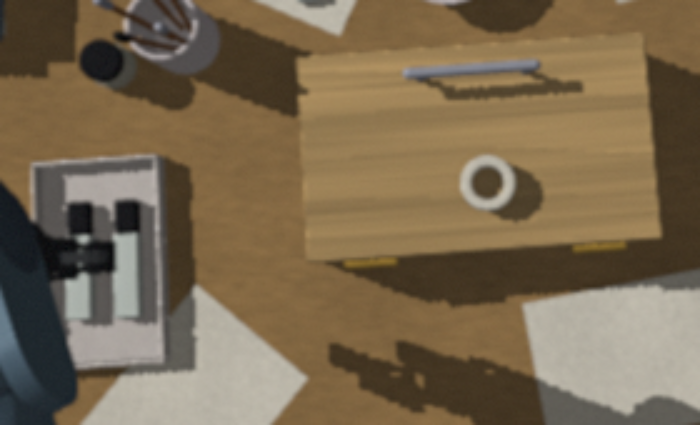

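Both markers lie side by side in the tray, at about (80,260) and (127,260), and the tape is still on the lid at (488,183). Next is the tape.

carry_out([
  [-0.54, -3.72, 0.2],
  [-0.54, -3.72, 0.2],
  [-0.54, -3.72, 0.2],
  [-0.54, -3.72, 0.2],
  [-0.54, -3.72, 0.2],
  [-0.54, -3.72, 0.2],
  [-0.54, -3.72, 0.2],
  [-0.54, -3.72, 0.2],
  [-0.54, -3.72, 0.2],
  [-0.54, -3.72, 0.2],
  [0, 0, 0],
  [0, 0, 0],
], grip=[0.7, 0.7, 0.7, 0.7, 0.7, 0.7, 0.7, 0.7, 0.7, 0.7, 0.7, 0.7], spin=[0, 0, 0, 0, 0, 0, 0, 0, 0, 0, 0, 0])

```text
time: 14.35
tool_pos: [530.1, -5.9, 198.5]
orientation: [-0.029, 1.0, 0.001, -0.002]
contact_force: [0.8, 0.9, -0.4]
opening: 72.3
grip_force: 0.0
```

```bash
python3 - <<'E'
from h import *;from cell import bot
s=bot.read_state();im=wristpose(bot.get_image("wrist"),s)
go(s,(530,-6,116))
# inner dark hole / ring outline, bar
for c in cv2.findContours(mask(im,120,40),cv2.RETR_EXTERNAL,cv2.CHAIN_APPROX_NONE)[0]:
    if cv2.contourArea(c)<800: continue
    P=np.array([onz(im,p,117.5)[:2] for p in c[:,0]]);(x,y),r=cv2.minEnclosingCircle(P.astype(np.float32))
    if r<60: print("blob",round(x,1),round(y,1),"r",round(r,1))
cv2.imwrite("pics/w3.png",im["frame"][:,:,::-1])
E
```

```text
t 14.35 at [530.1  -5.9 198.5] th 1.629 spin None offset cm after spin [-0.02 -0.03  8.25] open 72.3 F [ 0.8  0.9 -0.4] grip 0.0
blob 680.5 146.7 r 40.6
blob 697.4 -139.3 r 40.6
blob 611.3 -208.8 r 31.4
blob 528.8 -4.9 r 26.4
blob 407.1 142.1 r 43.5
```

View pics/w3.png

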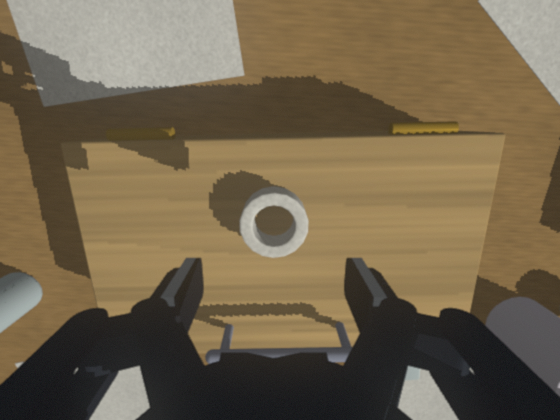

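The wrist view shows the tape ring at (274,222), midway between the fingers. It measures r = 26.4 at (529,-5), as it should. I'll grip it.

carry_out([
  [0.1, 0.1, 3],
  [0, 0, 3],
  [0, 0, 1.5],
  [0, 0, 0.7],
  [0, 0, 0],
  [0, 0, 0],
  [0, 0, 0],
  [0, 0, 0],
  [0, 0, 0],
  [0, 0, -1],
  [0, 0, -4],
  [0, 0, -4],
  [0, 0, -1],
  [0, 0, 0],
  [0, 0, 0],
], grip=[0.7, 0.7, 0.7, 0.7, 0.7, -1, -1, -1, -1, -1, -1, -1, -1, -1, -1], spin=[0, 0, 0, 0, 0, 0, 0, 0, 0, 0, 0, 0.13, 0.13, 0, 0])

```text
time: 15.9
tool_pos: [529.6, -4.6, 218.2]
orientation: [0.098, 0.995, 0.0, -0.001]
contact_force: [-1.1, 0.7, -2.0]
opening: 50.0
grip_force: 31.6
```

```bash
python3 - <<'E'
from h import *;from cell import bot
s=bot.read_state();go(s,(431.5,-368,215))
E
```

```text
t 15.9 at [529.6  -4.6 218.2] th 1.374 spin None offset cm after spin [  2.5  -37.56   0.32] open 50.0 F [-1.1  0.7 -2. ] grip 31.6
```

carry_out([
  [0.25, -3.756, 0],
  [0.25, -3.756, 0],
  [0.25, -3.756, 0],
  [0.25, -3.756, 0],
  [0.25, -3.756, 0],
  [0.25, -3.756, 0],
  [0.25, -3.756, 0],
  [0.25, -3.756, 0],
  [0.25, -3.756, 0],
  [0.25, -3.756, 0],
  [0, 0, 0],
  [0, 0, 0],
], grip=[-1, -1, -1, -1, -1, -1, -1, -1, -1, -1, -1, -1], spin=[0, 0, 0, 0, 0, 0, 0, 0, 0, 0, 0, 0])

```text
time: 17.1
tool_pos: [430.2, -367.5, 216.8]
orientation: [0.1, 0.995, 0.002, -0.001]
contact_force: [0.6, 1.4, -1.3]
opening: 49.9
grip_force: 31.7
```

```bash
python3 - <<'E'
from h import *;from cell import bot
s=bot.read_state();im=wristpose(bot.get_image("wrist"),s)
go(s,(431.5,-368,45))
f=im["frame"].copy()
a=-.2;c=np.array([431.5,-368]);
for z,col,h in((55,(255,0,0),65),):
    q=[proj(im,[*(c+[x*np.cos(a)-y*np.sin(a),x*np.sin(a)+y*np.cos(a)]),z]) for x,y in((-h,-h),(h,-h),(h,h),(-h,h))]
    cv2.polylines(f,[np.int32(q)],True,col,1)
cv2.imwrite("pics/w4.png",f[:,:,::-1])
E
```

```text
t 17.1 at [ 430.2 -367.5  216.8] th 1.371 spin None offset cm after spin [-0.19 -0.07 17.18] open 49.9 F [ 0.6  1.4 -1.3] grip 31.7
```

View pics/w4.png

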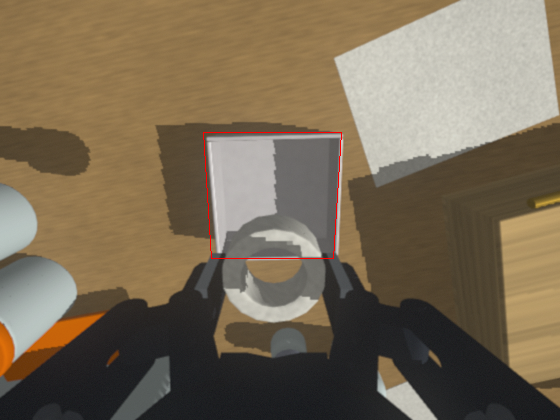

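The red bin outline, (203,132) to (342,258), matches the rim within about 2 mm, and the tape is held above it. I'll lower it and release.

carry_out([
  [-0.1, -0.05, 3],
  [0, 0, 3],
  [0, 0, 3],
  [0, 0, 3],
  [0, 0, 3],
  [0, 0, 2],
  [0, 0, 0],
  [0, 0, 0],
  [0, 0, 0],
  [0, 0, 0],
  [0, 0, 0],
  [0, 0, 0],
  [0, 0, -2],
  [0, 0, -4],
  [0, 0, -4],
  [0, 0, -4],
  [0, 0, -4],
  [0, 0, 0],
  [0, 0, 0],
], grip=[-1, -1, -1, -1, -1, -1, -1, -1, 0.5, 0.5, 0.5, 0.5, 0.5, 0.5, 0.5, 0.5, 0.5, 0.5, 0.5], spin=[0, 0, 0, 0, 0, 0, 0, 0, 0, 0, 0, 0, 0, 0, 0, 0, 0, 0, 0])

```text
time: 19.05
tool_pos: [432.3, -369.0, 230.2]
orientation: [0.1, 0.995, -0.001, 0.001]
contact_force: [-0.5, 0.4, -0.2]
opening: 63.5
grip_force: 0.0
```

```bash
python3 - <<'E'
from h import *;from cell import bot
s=bot.read_state();go(s,(634,8,230),.07)
im=bot.get_image("wrist");top=bot.get_image("top")
v=np.hstack([im["frame"][:,:],cv2.resize(top["frame"][170:340,90:250],None,fx=2.47,fy=2.47)[:420]])
cv2.imwrite("pics/v5.png",cv2.resize(v,None,fx=.8,fy=.8)[:,:,::-1])
f=top["frame"]
# bar ends by colour: bluish grey within lid window
h=cv2.cvtColor(f,cv2.COLOR_RGB2HSV);m=((h[...,1]<70)&(h[...,2]>90)).astype(np.uint8);w=np.zeros_like(m);w[185:212,235:325]=m[185:212,235:325]
c=max(cv2.findContours(w,cv2.RETR_EXTERNAL,cv2.CHAIN_APPROX_NONE)[0],key=cv2.contourArea)
P=np.array([onz(top,p,128.5)[:2] for p in cv2.boxPoints(cv2.minAreaRect(c))]);print("bar",P.mean(0).round(1),P.round(0).tolist())
E
```

```text
t 19.05 at [ 432.3 -369.   230.2] th 1.371 spin 1.301 offset cm after spin [ 3.620e+01  2.275e+01 -3.000e-02] open 63.5 F [-0.5  0.4 -0.2] grip 0.0
bar [636.4   9.9] [[637.0, 74.0], [647.0, -54.0], [636.0, -54.0], [626.0, 73.0]]
```

View pics/v5.png

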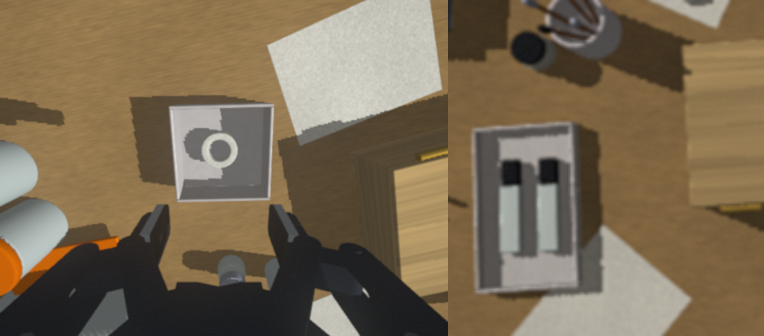

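The tape lies in the bin at (220,150), and both markers are in the tray with the lid shut. The bar measures (636,10), yaw about 0.08, length about 127, consistent with the box. I'll go above it.

carry_out([
  [0, 0, 0],
  [0, 0, 0],
  [0, 0, 0],
  [0, 0, 0],
  [0, 0, 0],
  [0, 0, 0],
  [0, 0, 0],
  [0, 0, 0],
  [0, 0, 0],
  [0, 0, 0],
], grip=[0.1, 0.1, 0.1, 0.1, 0.1, 0.1, 0.1, 0.1, 0.1, 0.1], spin=[0.143, 0.143, 0.143, 0.143, 0.143, 0.143, 0.143, 0.143, 0.143, 0])

```text
time: 20.15
tool_pos: [431.4, -367.8, 226.7]
orientation: [0.677, 0.736, 0.0, -0.002]
contact_force: [0.4, 0.7, 0.9]
opening: 47.0
grip_force: 0.0
```

carry_out([
  [3.285, 2.125, 0],
  [3.285, 2.125, 0],
  [3.285, 2.125, 0],
  [3.285, 2.125, 0],
  [3.285, 2.125, 0],
  [3.285, 2.125, 0],
  [3.285, 2.125, 0],
  [3.285, 2.125, 0],
  [3.285, 2.125, 0],
  [3.285, 2.125, 0],
  [3.285, 2.125, 0],
  [0, 0, 0],
  [0, 0, 0],
], grip=[0.1, 0.1, 0.1, 0.1, 0.1, 0.1, 0.1, 0.1, 0.1, 0.1, 0.1, 0.1, 0.1], spin=[0, 0, 0, 0, 0, 0, 0, 0, 0, 0, 0, 0, 0])

```text
time: 21.45
tool_pos: [634.2, 11.9, 227.3]
orientation: [0.675, 0.737, -0.001, -0.001]
contact_force: [0.3, -0.4, 0.4]
opening: 46.8
grip_force: 0.0
```

```bash
python3 - <<'E'
from h import *;from cell import bot
s=bot.read_state();im=wristpose(bot.get_image("wrist"),s)
go(s,(636.4,9.9,131),.08)
print("proj bar ends",proj(im,(631.3,73,128.5)),proj(im,(641.5,-54,128.5)))
h=cv2.cvtColor(im["frame"],cv2.COLOR_RGB2HSV);m=((h[...,1]<75)&(h[...,2]>85)).astype(np.uint8)
for c in cv2.findContours(m,cv2.RETR_EXTERNAL,cv2.CHAIN_APPROX_NONE)[0]:
    r=cv2.minAreaRect(c)
    if cv2.contourArea(c)>300:
        P=np.array([onz(im,p,128.5)[:2] for p in cv2.boxPoints(r)])
        if abs(P.mean(0)-[636,10]).max()<80: print(P.mean(0).round(1),P.round(0).tolist())
E
```

```text
t 21.45 at [634.2  11.9 227.3] th 0.088 spin 0.008 offset cm after spin [-0.22  0.23  9.63] open 46.8 F [ 0.3 -0.4  0.4] grip 0.0
proj bar ends (np.float64(276.5294563645424), np.float64(139.6872667690675)) (np.float64(274.84823329339144), np.float64(291.01258765212225))
[691.3 -30.2] [[678.0, -14.0], [687.0, -9.0], [705.0, -46.0], [695.0, -51.0]]
[585.1 -42.2] [[574.0, -63.0], [584.0, -19.0], [596.0, -21.0], [586.0, -66.0]]
[636.8   9.5] [[636.0, -56.0], [626.0, 75.0], [637.0, 75.0], [648.0, -55.0]]
```

carry_out([
  [-0.2, 0.25, 3],
  [0, 0, 3],
  [0, 0, 2.3],
  [0, 0, 1],
  [0, 0, 0],
  [0, 0, 0],
  [0, 0, 0],
  [0, 0, 0],
  [0, 0, 0],
  [0, 0, 0],
  [0, 0, 0],
  [0, 0, 0],
], grip=[0.1, 0.1, 0.1, 0.1, 0.1, -1, -1, -1, -1, -1, -1, -1], spin=[0, 0, 0, 0, 0, 0, 0, 0, 0, 0, 0, 0], newtons=35)

```text
time: 22.7
tool_pos: [636.3, 8.9, 137.7]
orientation: [0.677, 0.736, -0.002, -0.001]
contact_force: [-8.1, -1.9, 7.5]
opening: 9.3
grip_force: 34.5
```

```bash
python3 - <<'E'
import numpy as np
N=30;u=np.linspace(0,1,N+1);a=np.radians(40)*(u*u*(3-2*u))+np.arctan2(43,170)
r=np.hypot(170,43);print([[0,round(float(y),3),round(-float(z),3)] for y,z in zip(np.diff(r*np.cos(a))/10,np.diff(r*np.sin(a))/10)])
E
```

```text
[[0, -0.01, -0.039], [0, -0.029, -0.112], [0, -0.048, -0.18], [0, -0.068, -0.243], [0, -0.089, -0.299], [0, -0.112, -0.349], [0, -0.135, -0.393], [0, -0.16, -0.43], [0, -0.186, -0.461], [0, -0.213, -0.485], [0, -0.239, -0.503], [0, -0.266, -0.514], [0, -0.291, -0.519], [0, -0.314, -0.518], [0, -0.335, -0.511], [0, -0.352, -0.499], [0, -0.366, -0.483], [0, -0.375, -0.461], [0, -0.38, -0.436], [0, -0.379, -0.408], [0, -0.372, -0.376], [0, -0.36, -0.343], [0, -0.341, -0.307], [0, -0.315, -0.271], [0, -0.283, -0.232], [0, -0.245, -0.193], [0, -0.2, -0.153], [0, -0.15, -0.111], [0, -0.094, -0.068], [0, -0.032, -0.023]]
```

The bar is held: opening 9 mm, grip 34 N. I'll lift slowly along the lid's arc.

carry_out([
  [0, -0.01, -0.04],
  [0, -0.03, -0.11],
  [0, -0.05, -0.18],
  [0, -0.07, -0.24],
  [0, -0.09, -0.3],
  [0, -0.11, -0.35],
  [0, -0.135, -0.39],
  [0, -0.16, -0.43],
  [0, -0.185, -0.46],
  [0, -0.21, -0.485],
  [0, -0.24, -0.5],
  [0, -0.265, -0.515],
  [0, -0.29, -0.52],
  [0, -0.315, -0.52],
  [0, -0.335, -0.51],
  [0, 0, 0],
], grip=[-1, -1, -1, -1, -1, -1, -1, -1, -1, -1, -1, -1, -1, -1, -1, -1], spin=[0, 0, 0, 0, 0, 0, 0, 0, 0, 0, 0, 0, 0, 0, 0, 0])

```text
time: 24.3
tool_pos: [612.7, 7.1, 192.8]
orientation: [0.677, 0.736, 0.001, 0.001]
contact_force: [0.9, -6.2, -2.5]
opening: 9.7
grip_force: 34.6
```

```bash
python3 - <<'E'
from h import *;from cell import bot
go(bot.read_state(),(636.3,8.9,137.7))
E
```

```text
t 24.3 at [612.7   7.1 192.8] th 0.084 spin None offset cm after spin [-0.02  2.35  5.51] open 9.7 F [ 0.9 -6.2 -2.5] grip 34.6
```

carry_out([
  [0, -0.35, -0.5],
  [0, -0.365, -0.48],
  [0, -0.375, -0.46],
  [0, -0.38, -0.435],
  [0, -0.38, -0.41],
  [0, -0.37, -0.375],
  [0, -0.36, -0.345],
  [0, -0.34, -0.305],
  [0, -0.315, -0.27],
  [0, -0.285, -0.23],
  [0, -0.245, -0.195],
  [0, -0.2, -0.155],
  [0, -0.15, -0.11],
  [0, -0.095, -0.07],
  [0, -0.03, -0.02],
  [0, 0, 0],
  [0, 0, 0],
  [0, 0, 0],
], grip=[-1, -1, -1, -1, -1, -1, -1, -1, -1, -1, -1, -1, -1, -1, -1, -1, -1, -1], spin=[0, 0, 0, 0, 0, 0, 0, 0, 0, 0, 0, 0, 0, 0, 0, 0, 0, 0])

```text
time: 26.1
tool_pos: [572.2, 3.9, 237.7]
orientation: [0.677, 0.736, 0.002, 0.003]
contact_force: [5.0, -3.4, 2.0]
opening: 9.0
grip_force: 34.2
```

```bash
python3 - <<'E'
from h import *;from cell import bot
s=bot.read_state();go(s,(636.3,8.9,137.7))
d=s["tool_pos"]-[636.3,8.9,137.7];rad=d[0]*np.cos(.082)+d[1]*np.sin(.082)
print("arc dx,dz",rad,d[2],"angle from dz",np.degrees(np.arcsin((43+d[2])/175.4))-14.2,"from atan",np.degrees(np.arctan2(43+d[2],170+rad))-14.2)
# independent check: bar in top and side views
for n in("top","side"):
    im=bot.get_image(n);cv2.imwrite(f"pics/{n}9.png",im["frame"][:,:,::-1])
    hing=np.array([636.6-170*np.cos(.082),9.7-170*np.sin(.082),85.5]);ex=np.array([np.cos(.082),np.sin(.082),0]);ey=np.array([-ex[1],ex[0],0])
    h=cv2.cvtColor(im["frame"],cv2.COLOR_RGB2HSV);wood=((h[...,0]<25)&(h[...,1]>60)&(h[...,2]>60)).astype(np.uint8)*255
    for A in(35,40,45):
        t=np.radians(A);X=ex*np.cos(t)+[0,0,np.sin(t)];Z=np.array([0,0,np.cos(t)])-ex*np.sin(t)
        print(n,A,[np.round(proj(im,hing+200*X+8*Z+sg*170*ey)).tolist() for sg in(1,-1)],"hinge",[np.round(proj(im,hing+8*Z+sg*170*ey)).tolist() for sg in(1,-1)])
E
```

```text
t 26.1 at [572.2   3.9 237.7] th 0.084 spin None offset cm after spin [-0.03  6.35 10.05] open 9.0 F [ 5.  -3.4  2. ] grip 34.2
arc dx,dz -64.27022482829804 99.98493591511897 angle from dz 40.406496976259206 from atan 39.319039394896635
top 35 [[201.0, 202.0], [355.0, 191.0]] hinge [[213.0, 277.0], [355.0, 266.0]]
top 40 [[200.0, 206.0], [357.0, 195.0]] hinge [[213.0, 277.0], [355.0, 266.0]]
top 45 [[199.0, 211.0], [358.0, 199.0]] hinge [[213.0, 277.0], [355.0, 267.0]]
side 35 [[244.0, 134.0], [317.0, 211.0]] hinge [[194.0, 188.0], [257.0, 273.0]]
side 40 [[240.0, 131.0], [313.0, 208.0]] hinge [[194.0, 188.0], [257.0, 273.0]]
side 45 [[235.0, 129.0], [309.0, 207.0]] hinge [[194.0, 188.0], [256.0, 273.0]]
```

```bash
python3 - <<'E'
from h import *;from cell import bot
print(np.abs(bot.read_state()["qvel"]).max())
b=cv2.imread("pics/top0.png");a=cv2.imread("pics/top9.png")
for c in (225,345): print(c,[(r,a[r,c].tolist()) for r in range(190,216,2)])
s=cv2.imread("pics/side9.png")
for r in (195,200,204): print("side",r,[(c,s[r,c].tolist()) for c in range(296,328,2)])
E
```

```text
0.002561201463980675
225 [(190, [64, 101, 127]), (192, [85, 128, 156]), (194, [88, 131, 159]), (196, [42, 60, 73]), (198, [38, 55, 65]), (200, [39, 57, 69]), (202, [86, 126, 149]), (204, [77, 114, 137]), (206, [61, 93, 112]), (208, [70, 103, 123]), (210, [70, 105, 126]), (212, [65, 97, 116]), (214, [66, 99, 118])]
345 [(190, [95, 140, 169]), (192, [92, 137, 165]), (194, [84, 125, 152]), (196, [69, 101, 124]), (198, [61, 91, 110]), (200, [60, 91, 109]), (202, [65, 97, 117]), (204, [67, 98, 118]), (206, [63, 94, 113]), (208, [65, 98, 116]), (210, [68, 102, 121]), (212, [65, 98, 119]), (214, [69, 102, 123])]
side 195 [(296, [70, 100, 123]), (298, [70, 101, 124]), (300, [89, 126, 155]), (302, [177, 178, 193]), (304, [146, 141, 149]), (306, [101, 98, 103]), (308, [104, 100, 107]), (310, [105, 102, 109]), (312, [105, 99, 106]), (314, [106, 103, 108]), (316, [103, 101, 107]), (318, [106, 103, 109]), (320, [106, 100, 108]), (322, [105, 101, 106]), (324, [106, 103, 109]), (326, [104, 102, 109])]
side 200 [(296, [75, 106, 129]), (298, [71, 101, 124]), (300, [69, 99, 122]), (302, [68, 97, 120]), (304, [80, 115, 142]), (306, [105, 117, 135]), (308, [150, 145, 155]), (310, [189, 183, 195]), (312, [155, 151, 159]), (314, [172, 165, 175]), (316, [208, 202, 214]), (318, [217, 210, 223]), (320, [232, 228, 236]), (322, [231, 225, 235]), (324, [233, 229, 237]), (326, [231, 224, 233])]
side 204 [(296, [73, 107, 129]), (298, [76, 109, 134]), (300, [71, 101, 127]), (302, [69, 95, 122]), (304, [72, 102, 125]), (306, [68, 98, 120]), (308, [85, 121, 148]), (310, [97, 110, 126]), (312, [92, 88, 93]), (314, [95, 91, 98]), (316, [98, 94, 100]), (318, [102, 97, 106]), (320, [111, 108, 115]), (322, [111, 107, 114]), (324, [97, 94, 102]), (326, [95, 91, 98])]
```

The kinematics and both views agree on about 40–41° with the lid still, so I'm handing in.

```bash
python3 -c "
from cell import bot
print(bot.job_done())"
```

```text
the job is handed in; nothing more can be done
None
```

Both markers are in the long tray, the tape is in the square bin, and the gripper is holding the lid open by its bar at about 40° (arm motion and both camera views agree to 2°); I handed the job in at about 26 s, and no verdict came back.

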